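# Roll the brass dowel pin onto the marking line

### The job

Without picking it up, push the brass dowel pin sideways with the fingertips so that it rolls across the black rubber mat, and leave it lying at rest along the yellow line, centred over it. Do not drag or carry the pin, and leave the silver pin and everything else where they are.

Things in the scene. Friction and masses are not known exactly. Their poses are not given: they have to be found in the camera images.
- brass_pin: Brass dowel pin: smooth cylinder 24 mm across, 100 mm long, 0.25-0.5 kg, on the mat about parallel to the yellow line, 50-80 mm to either side; black stripe on top at first. Origin: its centre, 15 mm above the bench; x along it, y and z turn as it rolls. Friction 0.35. Rolls when its top is pressed and moved across (half as far as the fingertip) or its flank pushed below mid-height; stops at once.
- steel_pin: Silver-coloured pin of the same size, also lying on the mat, on the other side of the line, 50 to 80 mm from it. To be left alone. Origin and axes as for the brass pin.
- line (a point): Middle of the yellow line, on the top face of the black rubber mat. The mat is fixed to the bench, 150 mm (its x) by 260 mm (its y), 3 mm thick (its top is 3 mm above the bench). The line is 7 mm wide and 138 mm long and runs along this frame's x axis; the pin is to be rolled along its y axis; z is up.
- sanding_block: Brown sanding block, 58 x 91 x 34 mm, on the bench to the left of the mat, beyond the vice; origin at its underside. Leave alone.
- screw_jar: White jar with a red lid, 50 mm across and 66 mm high, on the bench to the right of the mat; origin at its underside. Leave alone.

How it is judged (in metres and radians):
On the way:
1. the brass pin has rolled half over (its stripe has gone underneath) (angle between brass_pin's own z axis and vertical above 2.4 rad), for 0.02 s.
At the end, for the whole second after the job is handed in: The brass pin lies at rest on the mat with its centre within 7 mm of the yellow line's middle across it and within 40 mm of its middle along it, its axis within 0.16 rad of the line; the silver pin is within 15 mm and the other things within 20 mm of where they stood (y of brass_pin in the frame of line between -0.007 and 0.007 m and x of brass_pin in the frame of line between -0.04 and 0.04 m and angle between the x axis of brass_pin and the x axis of line, either way round below 0.16 rad and height (world z) of brass_pin below 0.019 m and linear speed of brass_pin below 0.01 m/s and distance of steel_pin from where it was at the start of the episode below 0.015 m and distance of each of sanding_block, screw_jar from where it was at the start of the episode below 0.02 m); the robot touches nothing.
It fails at once if the brass pin is lifted more than 10 mm (height (world z) of brass_pin above 0.025 m).
It fails at once if the silver pin is moved more than 15 mm (distance of steel_pin from where it was at the start of the episode above 0.015 m).
It fails at once if the sanding block or the jar is moved more than 20 mm (distance of any of sanding_block, screw_jar from where it was at the start of the episode above 0.02 m).
It also fails if it takes over 58 s, if anything falls off the work surface, if the arm or the gripper's body presses on something with over 40 N, if the wrist force passes 120 N, or if a joint passes its speed limit or range.

### The arm

A 6-joint arm with a two-finger parallel gripper is mounted at the origin on the work surface; the furniture and walls round the work are solid. World frame = base frame: x ahead of the robot, y to its left, z up, the work surface at z = 0. Lengths are in m, angles in degrees, forces in N, time in s.
With the tool pointing down it reaches from about 0.4 to 0.825 m from the base axis. Payload 7 kg.
Tool frame: the origin (TCP) lies at the very end of the fingers, on their centre line; the grasp point (between the pads) lies hold_point_z behind it (hold_point_z is the distance from the TCP to the grasp point, in m); z points along the fingers, y is the direction in which the jaws open and shut (so a half turn about z gives the same grasp; the last joint's range is limited). The gripper opens to 88 mm and grips with 3 to 60 N. Pads are 19 mm wide; open, the fingers measure 130 mm over their backs; the gripper's body (78 mm by 193 mm) begins 47 mm behind the grasp point.
Start: joints at [89.387, 20.546, 0.682, 0, -70.136, -16.507], TCP at [0.199, 0.645, 0.195] pointing down, gripper open.
Joint ranges: [-176.03, 176.03], [-82.01, 121.73], [-58.28, 71.71], [-173.87, 95.51], [-174.79, -0.11], [-173.66, 173.66]. Speed limits (degrees/s): [136.94, 136.94, 172.46, 180, 180, 180].

### API

Orientations are given as [roll, pitch, yaw] about the fixed x, y, z axes, in that order (R = Rz(yaw) Ry(pitch) Rx(roll)).
In Python, from plant import get_obs, snapshot, close_job, hold_point_z gives the robot as it stands. The module is installed in compiled form; this text tells all that it offers.
- The arm moves only by the tool jog_arm, never from a script. Its argument "commands" is a list of rows, each a list of 4 numbers: the shift along the world's x, y, z in mm, then the turn about the world's z in degrees. In form: [[x, y, z, turn], ...]. A call has exactly 10 rows; each row shifts and turns the commanded pose from where the row before left it; what a row does not reach is not made up. A row lasts 1/12 s, in which the tool goes at most 41.7 mm and 7.16 degrees, less where a joint would pass 70% of its speed; a pose out of reach is approached as far as the arm can. A call is refused whole if a number of a shift passes 41.7 or a number of a turn 7.16, either way. A call with a gripper value outside its range is refused whole. "fingers" is the finger opening in mm, from 0 to 87.6, set as the call begins (left out, the last holds). The fingers move at their own pace and stop on an object; the grip force is fixed at half the most. Time passes only in rows, so rows that do not move let the fingers close, or fill a call up. It gives the time, the measured TCP pose, the force and the opening at its end, in the units of the state.
- get_obs(): the state, without advancing time (a new reading comes with each control period).
- snapshot(name): name is "scene" or "top" or "wrist"; returns a dict with "image" (420x560x3 uint8, red, green, blue), "fov_y" (degrees; the focal length in pixels is half the picture's height over the tangent of half this angle, whatever the lens; pixels are square), "cx", "cy" (the principal point, pixels), "rvec" (rotation vector, rad) and "tvec" (3), from world to camera coordinates, as OpenCV has them; the wrist camera has in their place "mount" (4x4, takes a point from camera to tool coordinates, whose origin is the TCP and whose axes are the flange's). Camera axes: x right, y down, z forward; pixel columns grow to the right and rows downward; lengths in m; the calibration is good to about 2 mm. A picture is of the moment at which its call begins: read the wrist's pose just before it. There is no depth.
- close_job(): hands the job in, once; it reports no verdict.
The state is a dict: "clock": time; "joint_pos": joint angles; "qvel": joint speeds; "tau": joint torques, N m; "tool_pos": TCP position; "orientation": TCP orientation; "force": force on the tool from outside, world axes, zero at the start; "moment": the same for the moment, N m; "opening": finger opening in m.
Only numpy, scipy, OpenCV 4.12 (cv2) and the standard library are available. Lean on these libraries where they do the work, as an engineer would, in place of code of your own. Each camera call takes 0.05 s, during which the arm holds its last target.

## Working session

There is one attempt and no reset: what is moved stays moved. The work goes in short steps, Python scripts to look and compute and a tool call to move; the robot and the scene stay as the last step left them, time stands still between calls to the robot, and variables do not carry over. Pictures are saved under pics/ and viewed, and the job is handed in when it is done.

Besides the shell and the picture viewer there is one more tool, called after "Call:" as name(argument=value, ...) on one line, values as JSON. jog_arm: Moves the arm, as the interface text tells. Its arguments: {"type":"object","properties":{"commands":{"type":"array","items":{"type":"array","items":{"type":"number"}}},"fingers":{"type":"number"}},"required":["commands"]}

```bash
mkdir -p pics; python3 - <<'E'
from plant import get_obs, snapshot, hold_point_z
import cv2, json
o=get_obs(); print({k:o[k] for k in("clock","tool_pos","orientation","opening","force")}, hold_point_z)
for n in("scene","top"):
    s=snapshot(n); cv2.imwrite(f"pics/{n}0.png",s["image"][:,:,::-1]); print(n,{k:s[k] for k in s if k!="image"})
E
```

```text
{'clock': 0.0, 'tool_pos': array([0.19856076, 0.64455828, 0.19391678]), 'orientation': array([ 1.79903320e+02, -7.72454895e-03, -1.71253082e+01]), 'opening': 0.08763038950587013, 'force': array([-0.60825229, -0.12011339,  0.17746914])} 0.0188
scene {'fov_y': 49.828822858154275, 'cx': 280.1011731921497, 'cy': 207.57371224358016, 'rvec': array([ 2.13392738, -0.7582623 ,  0.37555241]), 'tvec': array([-0.38948585,  0.19840496,  0.88054864])}
top {'fov_y': 54.32046125934557, 'cx': 275.890655854923, 'cy': 207.62509069243754, 'rvec': array([ 2.16068958, -2.13723837,  0.09256915]), 'tvec': array([-0.06231288,  0.47346444,  0.82807539])}
```

View pics/scene0.png

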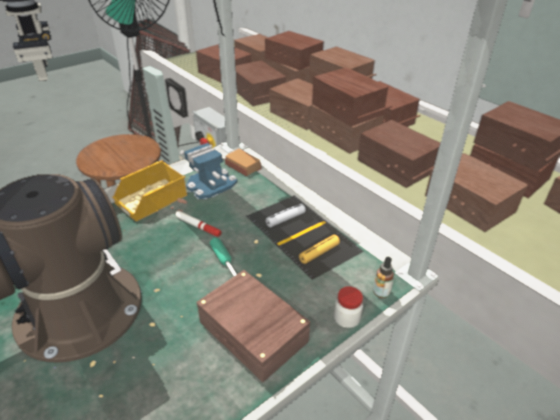

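View pics/top0.png

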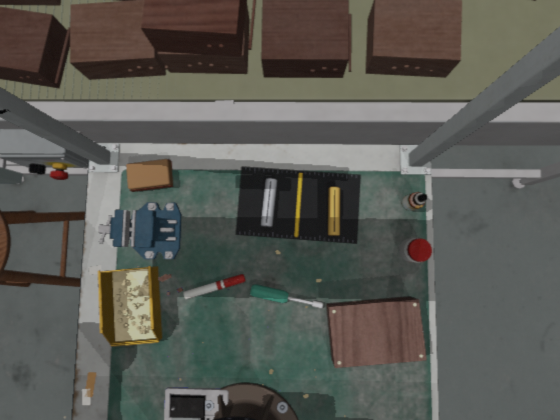

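The scene view shows the silver pin (left, near (285,215)), the yellow line (302,233) and the brass pin (right, near (320,249)). The top view has them at about (269,202), (298,204) and (334,211). Next I'll measure them.

```bash
cat > h.py <<'E'
import numpy as np, cv2
from plant import get_obs, snapshot
def cam(s):
    if "rvec" in s:
        R=cv2.Rodrigues(np.array(s["rvec"],float))[0]; t=np.array(s["tvec"],float)
        Rcw=R.T; C=-R.T@t
    else:
        o=s["obs"]; r,p,y=np.radians(o["orientation"])
        from scipy.spatial.transform import Rotation as Ro
        T=np.eye(4); T[:3,:3]=Ro.from_euler("xyz",[r,p,y]).as_matrix(); T[:3,3]=o["tool_pos"]
        M=T@np.array(s["mount"]); Rcw=M[:3,:3]; C=M[:3,3]
    f=s["image"].shape[0]/2/np.tan(np.radians(s["fov_y"])/2)
    return Rcw,C,f
def ray(s,uv):
    Rcw,C,f=cam(s); d=Rcw@np.array([(uv[0]-s["cx"])/f,(uv[1]-s["cy"])/f,1.]); return C,d/np.linalg.norm(d)
def onz(s,uv,z):
    C,d=ray(s,uv); return C+d*(z-C[2])/d[2]
def meet(a,b):
    (C1,d1),(C2,d2)=a,b
    A=np.c_[d1,-d2]; k=np.linalg.lstsq(A,C2-C1,rcond=None)[0]
    p,q=C1+k[0]*d1,C2+k[1]*d2; return (p+q)/2,np.linalg.norm(p-q)
def take(n):
    o=get_obs(); s=snapshot(n); s["obs"]=o; return s
def blobs(m,amin):
    n,l,st,c=cv2.connectedComponentsWithStats(m.astype(np.uint8))
    out=[]
    for i in range(1,n):
        if st[i,4]>=amin:
            pts=np.argwhere(l==i)[:,::-1].astype(np.float32)
            out.append((st[i,4],c[i],cv2.minAreaRect(pts),l==i))
    return sorted(out,key=lambda x:-x[0])
E
python3 - <<'E'
from h import *
for n in("top","scene"):
    s=take(n); hsv=cv2.cvtColor(s["image"],cv2.COLOR_RGB2HSV)
    H,S,V=[hsv[...,i].astype(int) for i in range(3)]
    print(n,"C",cam(s)[1].round(3))
    m=(H>15)&(H<32)&(S>130)&(V>110)
    for b in blobs(m,25): print("yel",b[0],b[1].round(1),[np.round(v,1) for v in b[2]], onz(s,b[1],.015).round(3))
    u,v,w,h=(225,155,150,100) if n=="top" else (240,185,130,100)
    c=s["image"][v:v+h,u:u+w]; cv2.imwrite(f"pics/{n}_z.png",cv2.resize(c,None,fx=5,fy=5,interpolation=cv2.INTER_CUBIC)[:600,:800,::-1])
E
```

```text
top C [ 0.377 -0.082  0.875]
yel 409 [334.1 209.7] [array([334.5, 210.5]), array([47.,  9.]), np.float64(90.0)] [ 0.472 -0.179  0.015]
yel 234 [298.1 202.9] [array([298. , 204.5]), array([ 4.1, 63.2]), np.float64(4.1)] [ 0.486 -0.104  0.015]
yel 144 [150.5 300.5] [array([150.3, 297.5]), array([63.1,  3.1]), np.float64(86.6)] [0.279 0.201 0.015]
yel 142 [100.2 303.2] [array([100.3, 301.5]), array([61.1,  2.4]), np.float64(88.2)] [0.271 0.307 0.015]
yel 91 [140.9 341.9] [array([140.9, 341.8]), array([ 2.7, 34.1]), np.float64(85.2)] [0.195 0.217 0.015]
yel 47 [ 57.  165.1] [array([ 57., 165.]), array([ 4., 10.]), np.float64(90.0)] [0.564 0.42  0.015]
yel 25 [ 90.2 383.8] [array([ 90., 384.]), array([6., 4.]), np.float64(90.0)] [0.11  0.317 0.015]
scene C [-0.062 -0.685  0.703]
yel 2290 [150.8 188.3] [array([148.5, 188.5]), array([46.1, 72.9]), np.float64(63.4)] [0.284 0.262 0.015]
yel 460 [319.  248.3] [array([319. , 248.1]), array([11.1, 44.1]), np.float64(59.0)] [ 0.469 -0.177  0.015]
yel 209 [300.9 232.7] [array([300.9, 232.8]), array([ 4. , 52.8]), np.float64(63.4)] [ 0.472 -0.113  0.015]
yel 54 [210.2 139.5] [array([210.6, 139.8]), array([12.4,  5.2]), np.float64(53.1)] [0.541 0.381 0.015]
```

View pics/top_z.png

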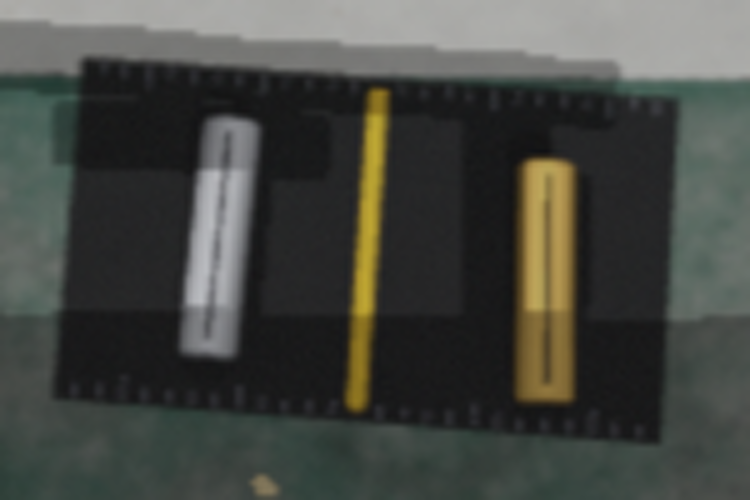

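View pics/scene_z.png

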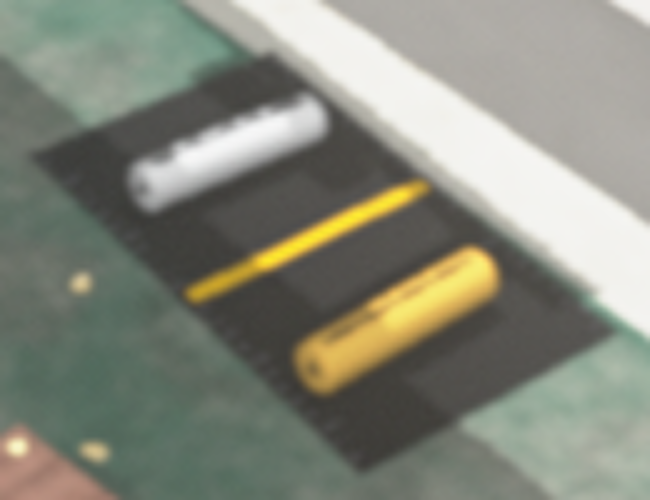

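```bash
python3 - <<'E'
from h import *
s={n:take(n) for n in("top","scene")}
t=lambda u,v:ray(s["top"],(225+u/5,155+v/5)); c=lambda u,v:ray(s["scene"],(240+u/5,185+v/5))
P={}
for k,a,b in [("line far",(377,90),(424,186)),("line near",(357,410),(192,297)),("brass stripe far",(548,172),(472,250)),("brass stripe near",(547,386),(325,345)),
 ("steel stripe far",(228,132),(303,97)),("mat far left",(83,58),(272,55)),("mat far right",(678,97),(612,327)),("mat near right",(660,442),(362,470)),("mat near left",(55,400),(35,155))]:
    p,g=meet(t(*a),c(*b)); P[k]=p; print(k,p.round(4),"gap",round(g,4), "top@.003",onz(s["top"],(225+a[0]/5,155+a[1]/5),.003).round(4)[:2])
# rail inner top edge: planes of lines in both views
def plane(n,a,b):
    C,d1=ray(s[n],a);_,d2=ray(s[n],b); nn=np.cross(d1,d2); return nn/np.linalg.norm(nn),C
for (a,b,cc,d) in [((225,159.2),(347,167.5),(277.5,185),(360,244))]:
    n1,C1=plane("top",a,b);n2,C2=plane("scene",cc,d); di=np.cross(n1,n2); 
    p=np.linalg.lstsq(np.array([n1,n2,[0,1,0]]),np.array([n1@C1,n2@C2,-.1]),rcond=None)[0]; print("rail",p,di/np.linalg.norm(di))
# jar lid, bottle, 
print("jar lid top z .066",onz(s["top"],(419,250),.066),"bottle",onz(s["top"],(418,200),.09))
for n in s:
    im=s[n]["image"]; 
    b=(280,80) if n=="top" else (250,100)
u,v=330,130;cv2.imwrite("pics/rail_t.png",cv2.resize(s["top"]["image"][v:v+130,u:u+130],None,fx=4,fy=4)[:,:,::-1])
u,v=300,180;cv2.imwrite("pics/rail_s.png",cv2.resize(s["scene"]["image"][v:v+150,u:u+150],None,fx=4,fy=4)[:,:,::-1])
E
```

```text
line far [ 0.5533 -0.1087  0.0009] gap 0.0005 top@.003 [ 0.5526 -0.1085]
line near [ 0.4148 -0.1011  0.0033] gap 0.001 top@.003 [ 0.4144 -0.1008]
brass stripe far [ 0.513  -0.179   0.0308] gap 0.0003 top@.003 [ 0.5174 -0.1821]
brass stripe near [ 0.4247 -0.1791  0.0258] gap 0.0012 top@.003 [ 0.4255 -0.1813]
steel stripe far [ 0.5295 -0.0457  0.0287] gap 0.0009 top@.003 [ 0.5337 -0.0443]
mat far left [ 0.567   0.0196 -0.0013] gap 0.0005 top@.003 [0.5659 0.0193]
mat far right [ 0.5488 -0.2366  0.0051] gap 0.0031 top@.003 [ 0.5505 -0.2379]
mat near right [ 0.4025 -0.2287  0.0047] gap 0.0006 top@.003 [ 0.4023 -0.2288]
mat near left [0.4186 0.027  0.003 ] gap 0.0034 top@.003 [0.4172 0.028 ]
rail [ 0.57628749 -0.1        -0.01478917] [-0.08418541 -0.99183955  0.09574514]
jar lid top z .066 [ 0.38909085 -0.33813272  0.066     ] bottle [ 0.48404225 -0.33121626  0.09      ]
```

View pics/rail_t.png

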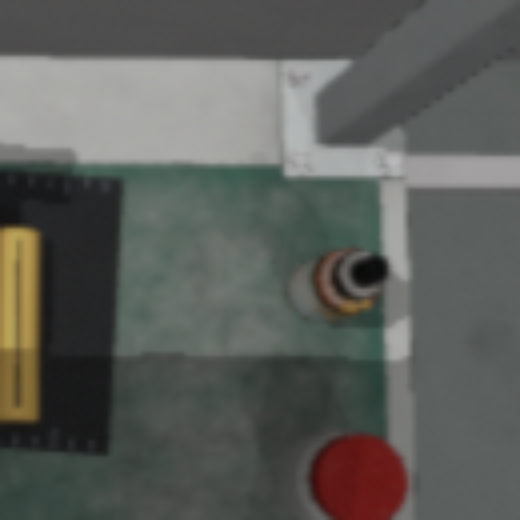

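View pics/rail_s.png

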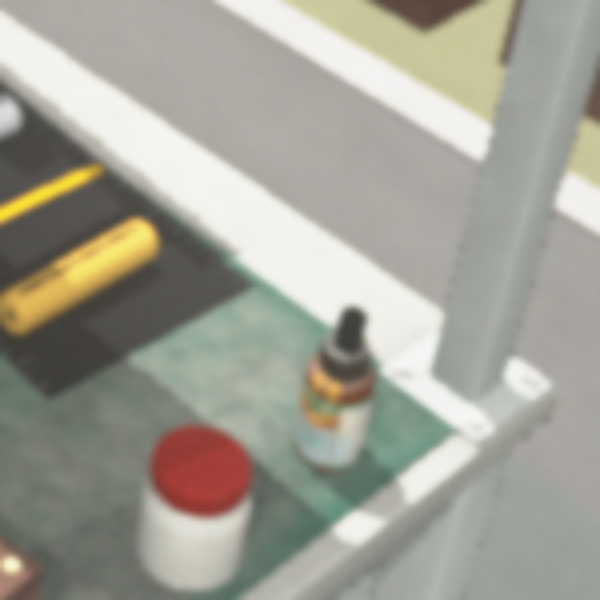

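The rail comes out about flush with the bench, so it's no obstacle. The pin is about 75 mm from the line on the −y side. I'll move over the work for wrist-camera views.

Call:
jog_arm(commands=[[14, -30, 5, -3.8], [14, -38, 5, -3.8], [14, -40, 5, -3.8], [14, -40, 5, -3.8], [14, -40, 5, -3.8], [14, -40, 5, -3.8], [14, -40, 5, -3.8], [14, -40, 5, -3.8], [14, -40, 5, -3.8], [14, -40, 0, -3.8]], fingers=40)

```text
clock: 1.13
tool_pos: [0.3366, 0.2628, 0.2403]
orientation: [-179.9, 0.0, -55.3]
force: [1.3, -0.7, 1.4]
opening: 0.0402
```

Call:
jog_arm(commands=[[14, -40, 0, -3.8], [14, -40, 0, -3.8], [14, -40, 0, -3.8], [14, -40, 0, -3.8], [14, -40, 0, -3.8], [14, -40, 0, -3.8], [14, -40, 0, -3.8], [14, -40, 0, -3.8], [14, -40, 0, -3.8], [14, -30, 0, -3.8]])

```text
clock: 1.97
tool_pos: [0.4741, -0.1225, 0.2393]
orientation: [-180.0, 0.0, -93.4]
force: [0.2, 1.1, -0.3]
opening: 0.0402
```

```bash
python3 - <<'E'
from h import *
import pickle
s=take("wrist"); print(s["obs"]["tool_pos"],s["obs"]["orientation"],s["obs"]["clock"],cam(s)[1],s["fov_y"])
pickle.dump(s,open("w1.pkl","wb"))
cv2.imwrite("pics/w1.png",s["image"][:,:,::-1])
E
```

```text
[ 0.47410209 -0.12251515  0.23932231] [-1.79960390e+02  1.32712938e-03 -9.33609743e+01] 1.9667 [ 0.46977062 -0.19247903  0.4298953 ] 58.22294482855717
```

View pics/w1.png

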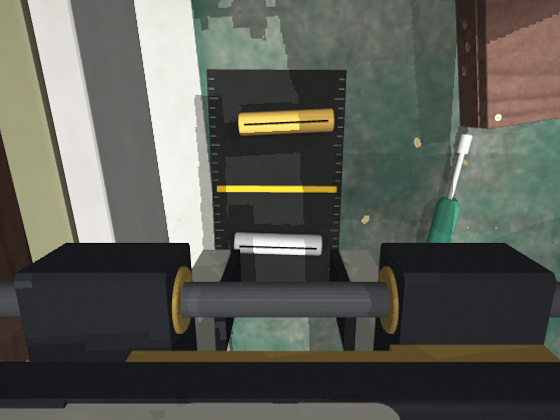

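The wrist view shows brass at about (287,122), the line at (277,189), silver at (278,245), and the fingertips near (210,260) and (360,260). I'll move out past the brass pin for a second view.

Call:
jog_arm(commands=[[0, -10, -10, 0], [0, -15, -15, 0], [0, -15, -15, 0], [0, -15, -15, 0], [0, -15, -15, 0], [-2, -15, -15, 0], [-2, -10, -10, 0], [0, 0, -5, 0], [0, 0, 0, 0], [0, 0, 0, 0]])

```text
clock: 2.85
tool_pos: [0.4701, -0.2141, 0.1393]
orientation: [-180.0, -0.0, -93.1]
force: [-0.6, 0.7, 0.1]
opening: 0.0402
```

```bash
cat > m.py <<'E'
from h import *
import pickle,sys
def meas(s,zt=.027,verbose=True):
    hsv=cv2.cvtColor(s["image"],cv2.COLOR_RGB2HSV); H,S,V=[hsv[...,i].astype(int) for i in range(3)]
    m=(H>15)&(H<32)&(S>110)&(V>90); m=cv2.morphologyEx(m.astype(np.uint8),cv2.MORPH_CLOSE,np.ones((5,5)))
    r={}
    for b in blobs(m,200)[:6]:
        (c,(w,h),a)=b[2]; L,W=max(w,h),min(w,h)
        if b[1][1]>240 or b[1][0]<190 or L/W<2.5: continue
        bx=cv2.boxPoints(b[2]); i=0 if np.linalg.norm(bx[0]-bx[1])<np.linalg.norm(bx[1]-bx[2]) else 1
        e1=(bx[i]+bx[(i+1)%4])/2; e2=(bx[(i+2)%4]+bx[(i+3)%4])/2
        if e1[0]>e2[0]: e1,e2=e2,e1
        k="line" if L/W>9 else "brass"; r[k]=(np.array(c),e1,e2,L,W,b[1])
        z=.003 if k=="line" else .015
        p,q=onz(s,e1,z),onz(s,e2,z)
        if verbose: print(k,"rect",np.round(c,1),round(L,1),round(W,1),"ctr",((p+q)/2).round(4),"centroid",onz(s,b[1],z).round(4),"yaw",np.degrees(np.arctan2(*(p-q)[1::-1])).round(2),"len",np.linalg.norm(p-q).round(4))
    return r
E
python3 - <<'E'
from m import *
s2=take("wrist"); print(s2["obs"]["tool_pos"],s2["obs"]["orientation"],s2["obs"]["clock"],cam(s2)[1])
pickle.dump(s2,open("w2.pkl","wb"));cv2.imwrite("pics/w2.png",s2["image"][:,:,::-1])
s1=pickle.load(open("w1.pkl","rb"))
a=meas(s1);b=meas(s2)
for k in a:
    if k in b: print(k,[meet(ray(s1,a[k][i]),ray(s2,b[k][i])) for i in (1,2)])
E
```

```text
[ 0.47013976 -0.21411296  0.13925446] [-1.79991304e+02 -3.28684155e-03 -9.30786090e+01] 2.85 [ 0.46625835 -0.28408724  0.32983316]
brass rect [285.9 121.4] 96.3 23.0 ctr [ 0.4699 -0.1786  0.015 ] centroid [ 0.4699 -0.1785  0.015 ] yaw -0.97 len 0.1032
line rect [276.5 188.5] 119.0 7.0 ctr [ 0.4849 -0.1034  0.003 ] centroid [ 0.4849 -0.1035  0.003 ] yaw -3.28 len 0.1374
brass rect [287.1 233.4] 118.2 26.7 ctr [ 0.4701 -0.1777  0.015 ] centroid [ 0.47   -0.1776  0.015 ] yaw -0.85 len 0.104
brass [(array([ 0.52124576, -0.17959939,  0.01857378]), np.float64(0.00041599073487215)), (array([ 0.41857594, -0.17780366,  0.01769933]), np.float64(9.355199549751079e-05))]
```

View pics/w2.png

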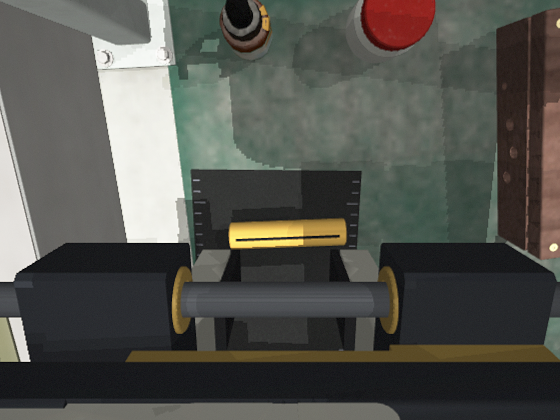

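Two views agree: pin centre is about (0.470, −0.178), yaw −0.9°; line middle is (0.485, −0.103), yaw −3.3°. So the pin has to go about 75 mm. I'll lower the fingertips outside the pin to about 9 mm height.

Call:
jog_arm(commands=[[0, -2, -15, 0], [0, 0, -20, 0], [0, 0, -20, 0], [0, 0, -20, 0], [0, 0, -20, 0], [0, 0, -15, 0], [0, 0, -10, 0], [0, 0, -6, 0], [0, 0, -4, 0], [0, 0, 0, 0]])

```text
clock: 3.73
tool_pos: [0.4703, -0.2164, 0.0091]
orientation: [-180.0, -0.0, -93.1]
force: [-0.7, -0.1, 0.3]
opening: 0.04
```

```bash
python3 - <<'E'
from m import *
for n in("wrist","scene"):
    s=take(n); im=s["image"]
    if n=="scene": im=cv2.resize(im[150:300,230:430],None,fx=4,fy=4,interpolation=cv2.INTER_CUBIC)
    cv2.imwrite(f"pics/{n}3.png",im[:,:,::-1])
print(s["obs"]["tool_pos"],s["obs"]["force"])
E
```

```text
[ 0.4705066  -0.21653611  0.00951238] [ 0.90232824  0.82934442 -0.27806805]
```

View pics/scene3.png

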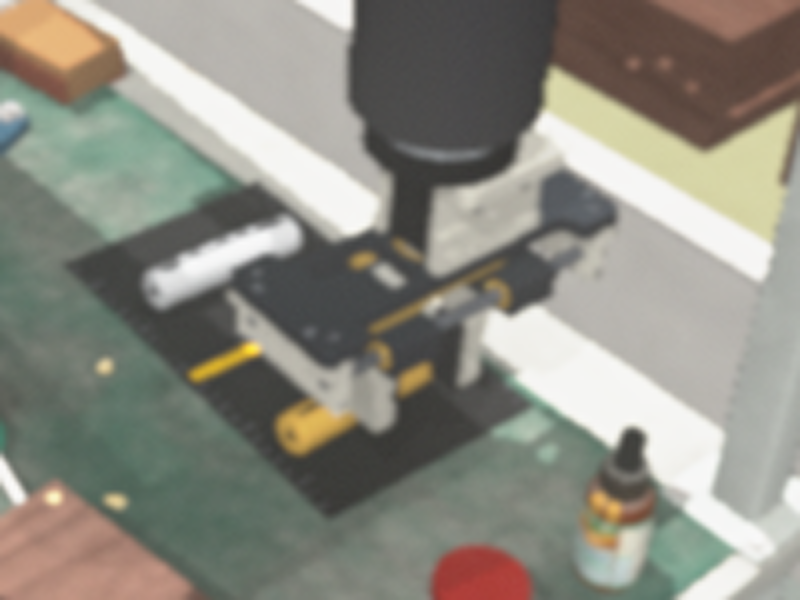

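View pics/wrist3.png

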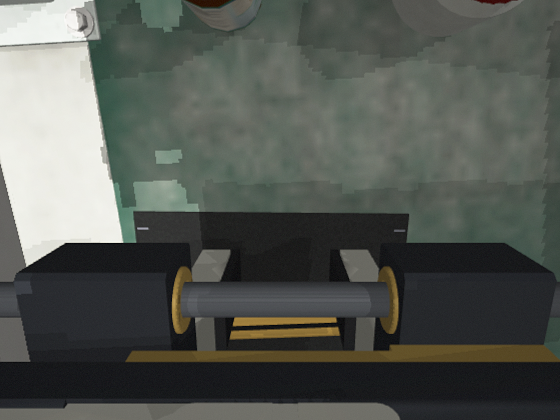

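The fingertips are down outside the brass pin: in the scene view they stand at about (375,400) in the crop, clear of the pin. Next is a slow push along the line's y axis.

Call:
jog_arm(commands=[[0.2, 4, 0, 0], [0.2, 4, 0, 0], [0.2, 4, 0, 0], [0.2, 3, 0, 0], [0.2, 3, 0, 0], [0.2, 3, 0, 0], [0.2, 3, 0, 0], [0.2, 3, 0, 0], [0.2, 3, 0, 0], [0, 0, 0, 0]])

```text
clock: 4.67
tool_pos: [0.4719, -0.1861, 0.009]
orientation: [180.0, 0.0, -93.1]
force: [0.5, 0.3, 0.6]
opening: 0.04
```

```bash
python3 - <<'E'
from m import *
for n in("top","scene"):
    s=take(n); im=s["image"]
    im=cv2.resize(im[180:280,240:370] if n=="scene" else im[150:250,225:375],None,fx=5,fy=5,interpolation=cv2.INTER_CUBIC)
    cv2.imwrite(f"pics/{n}4.png",im[:,:,::-1])
print(s["obs"]["tool_pos"],s["obs"]["force"])
E
```

```text
[ 0.47190483 -0.1863378   0.00903982] [ 0.61692119 -0.10117582  0.69494597]
```

View pics/scene4.png

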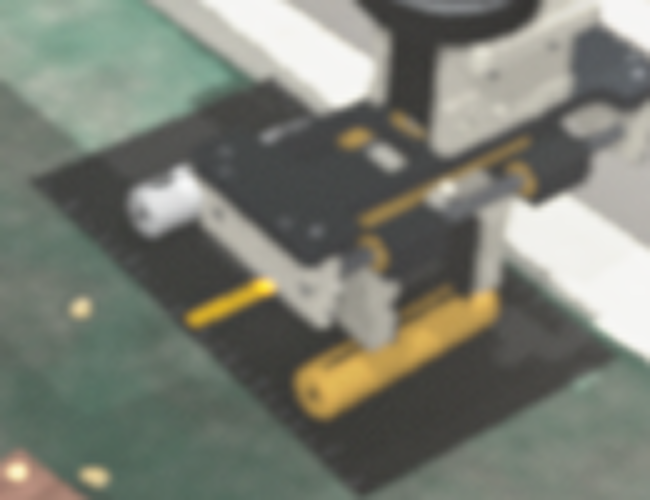

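View pics/top4.png

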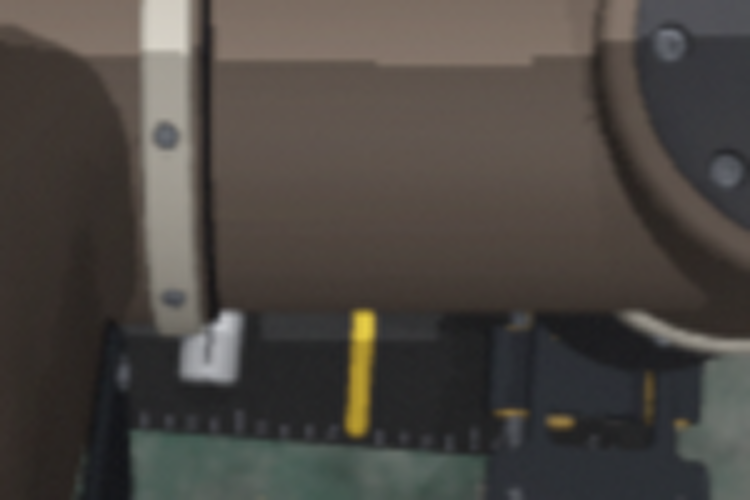

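```bash
python3 - <<'E'
from m import *
s=take("scene"); print(s["obs"]["tool_pos"],s["obs"]["opening"])
for uv in [(323.75,257.5),(316,249),(312,246)]:
    print(uv,[onz(s,uv,z).round(3) for z in(.003,.009,.027)])
for p in [(.4405,-.1848,.009),(.4405,-.1943,.009),(.4405,-.1753,.009),(.4415,-.215,.009),(.42,-.178,.015),(.52,-.178,.015)]:
    print(p,cv2.projectPoints(np.array([p]),s["rvec"],s["tvec"],np.array([[cam(s)[2],0,s["cx"]],[0,cam(s)[2],s["cy"]],[0,0,1]]),None)[0].ravel().round(1))
w=take("wrist"); cv2.imwrite("pics/w4.png",w["image"][:,:,::-1])
c=s["image"][215:275,280:350];cv2.imwrite("pics/s4z.png",cv2.resize(c,None,fx=10,fy=10,interpolation=cv2.INTER_CUBIC)[:,:,::-1])
E
```

```text
[ 0.4718936  -0.18648582  0.00905107] 0.040461067901530715
(323.75, 257.5) [array([ 0.466, -0.196,  0.003]), array([ 0.462, -0.201,  0.009]), array([ 0.448, -0.213,  0.027])]
(316, 249) [array([ 0.472, -0.166,  0.003]), array([ 0.467, -0.17 ,  0.009]), array([ 0.453, -0.184,  0.027])]
(312, 246) [array([ 0.471, -0.153,  0.003]), array([ 0.467, -0.158,  0.009]), array([ 0.453, -0.171,  0.027])]
(0.4405, -0.1848, 0.009) [311.6 257.8]
(0.4405, -0.1943, 0.009) [314.6 260.3]
(0.4405, -0.1753, 0.009) [308.7 255.5]
(0.4415, -0.215, 0.009) [321.5 265.4]
(0.42, -0.178, 0.015) [302.6 258.3]
(0.52, -0.178, 0.015) [335.7 238.7]
```

View pics/s4z.png

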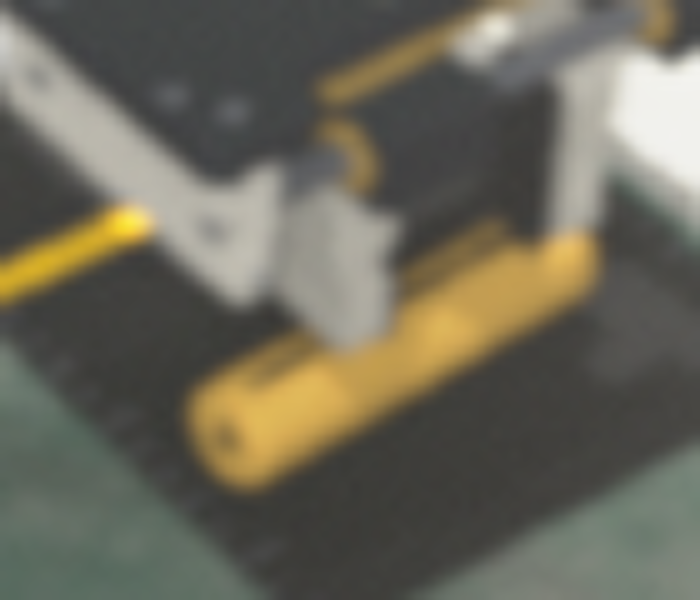

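View pics/w4.png

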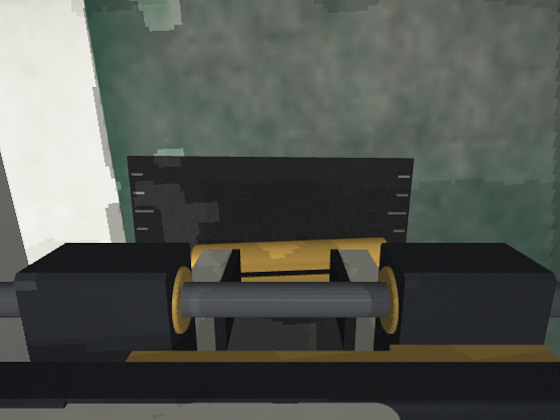

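The pin hasn't moved and no force shows, so the fingertips seem to be higher than the TCP reading says. I'll check where they really are.

```bash
python3 - <<'E'
from m import *
w=take("wrist"); M=np.linalg.inv(np.array(w["mount"])); f=cam(w)[2]
print(np.array(w["mount"]).round(4))
for p in [(0,0,0),(.0095,.02,0),(.0095,-.02,0),(-.0095,.02,0),(.0095,.041,0),(-.0095,.041,0),(.0095,.02,-.02),(.0095,.041,-.02),(.0095,.02,-.04),(-.0095,.02,-.02),(-.0095,.041,-.02)]:
    q=M@np.array([*p,1]); print(p,(f*q[0]/q[2]+w["cx"]).round(1),(f*q[1]/q[2]+w["cy"]).round(1))
c=w["image"][225:360,160:400];cv2.imwrite("pics/w4z.png",cv2.resize(c,None,fx=3.3,fy=3.3,interpolation=cv2.INTER_CUBIC)[:,:,::-1])
from scipy.spatial.transform import Rotation as Ro
o=w["obs"];print(o["joint_pos"],o["tau"])
E
```

```text
[[ 1.100e-03 -9.652e-01 -2.616e-01  7.010e-02]
 [ 1.000e+00  1.200e-03 -1.000e-04  1.000e-04]
 [ 4.000e-04 -2.616e-01  9.652e-01 -1.906e-01]
 [ 0.000e+00  0.000e+00  0.000e+00  1.000e+00]]
(0, 0, 0) 284.6 243.4
(0.0095, 0.02, 0) 322.4 226.5
(0.0095, -0.02, 0) 246.9 226.4
(-0.0095, 0.02, 0) 321.4 259.9
(0.0095, 0.041, 0) 362.0 226.6
(-0.0095, 0.041, 0) 360.1 259.9
(0.0095, 0.02, -0.02) 326.4 239.2
(0.0095, 0.041, -0.02) 370.2 239.2
(0.0095, 0.02, -0.04) 331.3 254.9
(-0.0095, 0.02, -0.02) 325.2 275.7
(-0.0095, 0.041, -0.02) 367.9 275.8
[ 6.29209302e-01  1.67196162e+01 -3.34859345e+01  6.23710915e-04
 -3.97960767e+01 -3.74718737e+00] [ 1.04310557e-01 -4.37067389e+01  1.99713349e+01  4.75980744e+00
  3.20444489e-02 -2.27865159e-03]
```

View pics/w4z.png

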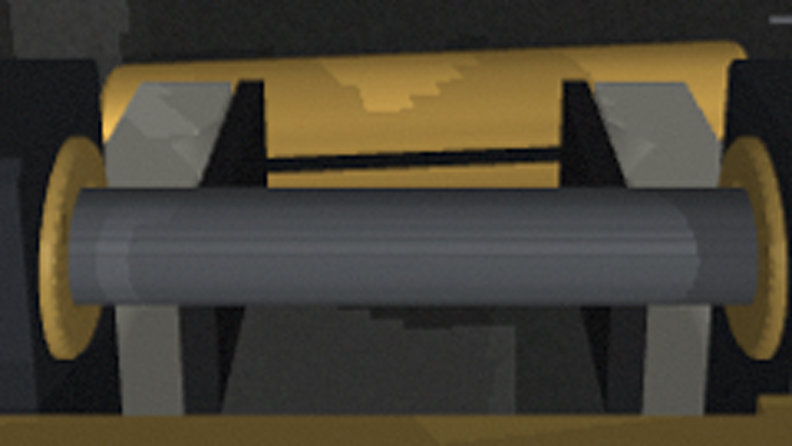

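The images put the visible fingertips at least 18 mm, maybe 30 mm, above the reported TCP point, and they passed over the pin untouched. I'll back off to the outer side and lower further in a range that's safe, since clearing the pin proves the offset is at least 18 mm.

Call:
jog_arm(commands=[[-0.4, -8, 0, 0], [-0.4, -8, 0, 0], [-0.4, -8, 0, 0], [-0.4, -8, 0, 0], [-0.4, -3, -2, 0], [0, 0, -4, 0], [0, 0, -4, 0], [0, 0, -4, 0], [0, 0, -3, 0], [0, 0, 0, 0]])

```text
clock: 5.75
tool_pos: [0.4692, -0.2213, -0.0089]
orientation: [179.9, 0.0, -93.1]
force: [-0.6, 0.1, -0.0]
opening: 0.0399
```

```bash
python3 - <<'E'
from m import *
s=take("scene"); print(s["obs"]["tool_pos"],s["obs"]["force"])
c=s["image"][215:290,280:380];cv2.imwrite("pics/s5z.png",cv2.resize(c,None,fx=8,fy=8,interpolation=cv2.INTER_CUBIC)[:,:,::-1])
s=take("top")
c=s["image"][150:250,275:425];cv2.imwrite("pics/t5z.png",cv2.resize(c,None,fx=5,fy=5,interpolation=cv2.INTER_CUBIC)[:,:,::-1])
E
```

```text
[ 0.46923454 -0.22125385 -0.00886739] [-0.58946373  0.10974711 -0.01531582]
```

View pics/s5z.png

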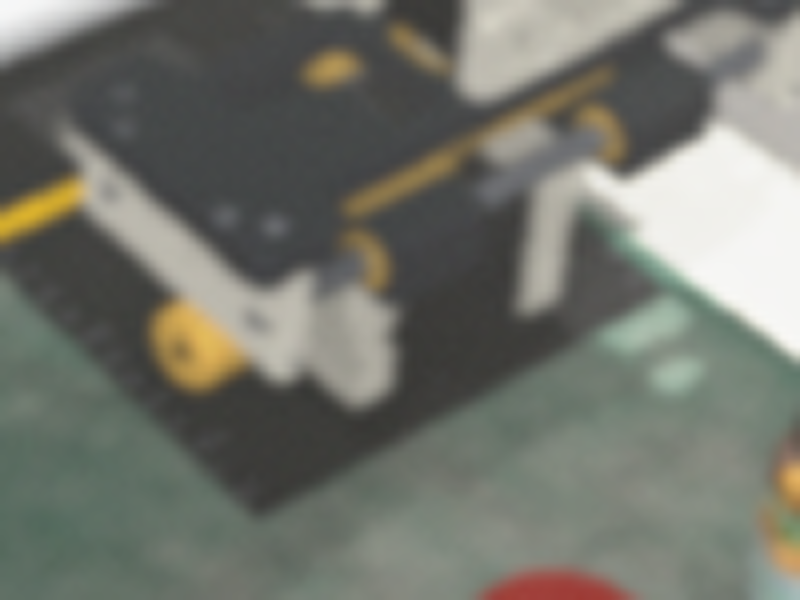

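Call:
jog_arm(commands=[[0, 0, -1, 0], [0, 0, -1, 0], [0, 0, -1, 0], [0, 0, -1, 0], [0, 0, -1, 0], [0, 0, 0, 0], [0, 0, -1, 0], [0, 0, -1, 0], [0, 0, 0, 0], [0, 0, 0, 0]])

```text
clock: 6.68
tool_pos: [0.4698, -0.2216, -0.015]
orientation: [180.0, 0.0, -93.1]
force: [-0.2, 0.3, -0.6]
opening: 0.0399
```

```bash
python3 - <<'E'
from m import *
s=take("scene"); o=s["obs"];print(o["tool_pos"],o["force"])
c=s["image"][215:290,280:380];cv2.imwrite("pics/s6z.png",cv2.resize(c,None,fx=8,fy=8,interpolation=cv2.INTER_CUBIC)[:,:,::-1])
K=np.array([[cam(s)[2],0,s["cx"]],[0,cam(s)[2],s["cy"]],[0,0,1]])
x,y,_=o["tool_pos"]
for z in(.003,.01,.015,.02,.03):
    pts=[]
    for sx in(-1,1):
        for a in(.02,.041):
            for b in(-.0095,.0095): pts.append((x+sx*a,y+b-sx*a*.054,z))
    q=cv2.projectPoints(np.array(pts),s["rvec"],s["tvec"],K,None)[0].reshape(-1,2)
    print(z,((q-[280,215])*8).round(0).astype(int).tolist())
E
```

```text
[ 0.46976273 -0.22162787 -0.01504482] [-0.24299937  0.31002968 -0.55342964]
0.003 [[392, 437], [343, 397], [332, 471], [283, 430], [504, 374], [454, 336], [560, 342], [511, 304]]
0.01 [[394, 418], [345, 378], [333, 452], [284, 412], [506, 355], [456, 317], [563, 324], [513, 286]]
0.015 [[395, 405], [346, 365], [335, 439], [285, 398], [508, 342], [458, 304], [565, 310], [515, 273]]
0.02 [[397, 391], [347, 352], [336, 425], [286, 385], [509, 329], [459, 291], [567, 297], [516, 260]]
0.03 [[400, 364], [349, 325], [338, 398], [288, 358], [513, 302], [462, 264], [571, 270], [520, 233]]
```

View pics/s6z.png

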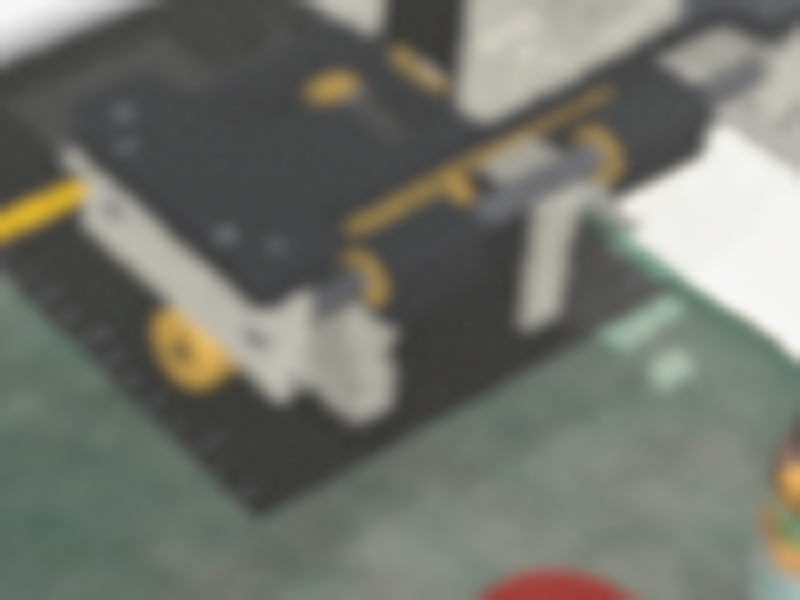

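```bash
python3 - <<'E'
from m import *
s=take("scene")
for nm,u,v in [("bracket low",280,402),("bracket low far",80,230),("tip",358,425),("body corner",255,305)]:
    C,d=ray(s,(280+u/8,215+v/8))
    print(nm,[ (C+d*(z-C[2])/d[2]).round(3).tolist() for z in (.01,.02,.03,.04,.05,.06)])
E
```

```text
bracket low [[0.43, -0.207, 0.01], [0.423, -0.214, 0.02], [0.416, -0.22, 0.03], [0.409, -0.227, 0.04], [0.402, -0.234, 0.05], [0.395, -0.241, 0.06]]
bracket low far [[0.432, -0.122, 0.01], [0.425, -0.13, 0.02], [0.418, -0.138, 0.03], [0.411, -0.146, 0.04], [0.404, -0.154, 0.05], [0.397, -0.162, 0.06]]
tip [[0.441, -0.226, 0.01], [0.433, -0.232, 0.02], [0.426, -0.239, 0.03], [0.419, -0.246, 0.04], [0.412, -0.252, 0.05], [0.404, -0.259, 0.06]]
body corner [[0.45, -0.175, 0.01], [0.443, -0.182, 0.02], [0.435, -0.19, 0.03], [0.428, -0.197, 0.04], [0.421, -0.204, 0.05], [0.413, -0.212, 0.06]]
```

The fingertips are about 17 mm above the bench at a TCP reading of −15 mm, an offset of about 32 mm, with no contact. I'll go down about 7 mm more, then push gently.

Call:
jog_arm(commands=[[0, 0, -1, 0], [0, 0, -1, 0], [0, 0, -1, 0], [0, 0, -1, 0], [0, 0, -1, 0], [0, 0, -1, 0], [0, 0, -1, 0], [0, 0, 0, 0], [0, 0, 0, 0], [0, 0, 0, 0]])

```text
clock: 7.62
tool_pos: [0.4699, -0.2216, -0.022]
orientation: [180.0, -0.0, -93.1]
force: [-0.2, -0.1, -0.3]
opening: 0.0399
```

```bash
python3 - <<'E'
from m import *
s=take("scene"); o=s["obs"];print(o["tool_pos"],o["force"])
c=s["image"][200:290,270:390];cv2.imwrite("pics/s7z.png",cv2.resize(c,None,fx=6.6,fy=6.6,interpolation=cv2.INTER_CUBIC)[:,:,::-1])
E
```

```text
[ 0.46985996 -0.22159964 -0.02196404] [-0.15571951 -0.07384556 -0.26897929]
```

View pics/s7z.png

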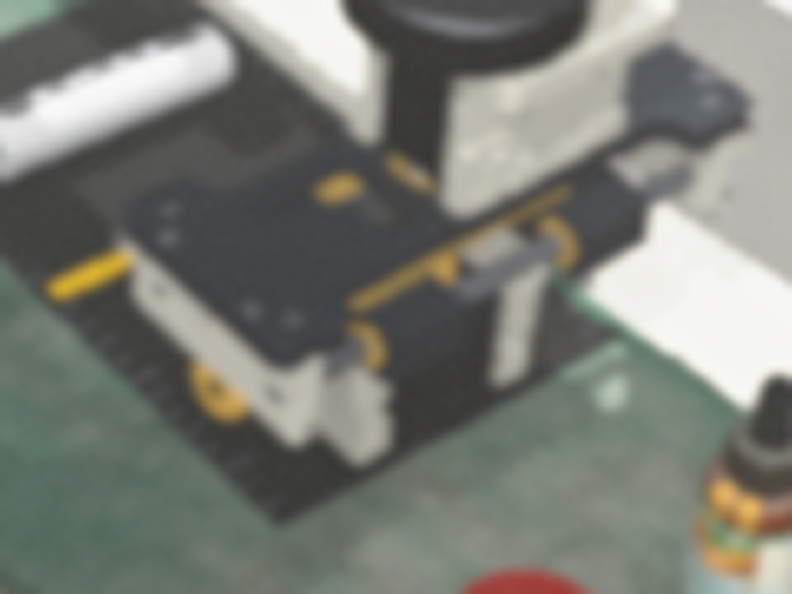

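Call:
jog_arm(commands=[[0.2, 4, 0, 0], [0.2, 4, 0, 0], [0.2, 4, 0, 0], [0.2, 3, 0, 0], [0.2, 3, 0, 0], [0.2, 3, 0, 0], [0.2, 3, 0, 0], [0.2, 3, 0, 0], [0.2, 3, 0, 0], [0.2, 3, 0, 0]])

```text
clock: 8.5
tool_pos: [0.4719, -0.1883, -0.022]
orientation: [-180.0, -0.0, -93.1]
force: [0.3, 0.2, 0.7]
opening: 0.0402
```

```bash
python3 - <<'E'
from m import *
s=take("scene"); o=s["obs"];print(o["tool_pos"],o["force"])
c=s["image"][200:290,270:390];cv2.imwrite("pics/s8z.png",cv2.resize(c,None,fx=6.6,fy=6.6,interpolation=cv2.INTER_CUBIC)[:,:,::-1])
w=take("wrist"); cv2.imwrite("pics/w8.png",w["image"][:,:,::-1])
E
```

```text
[ 0.4718893  -0.18830292 -0.02196423] [0.3474059  0.19290001 0.68328667]
```

View pics/s8z.png

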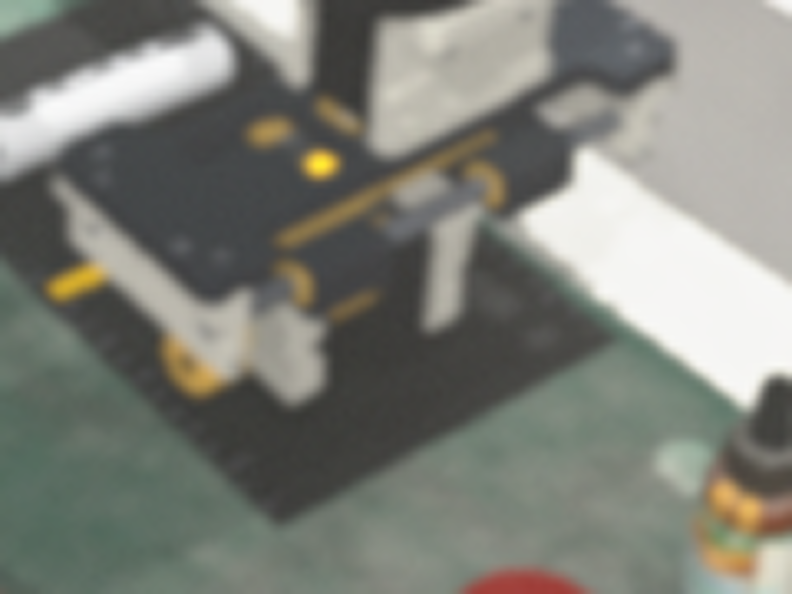

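View pics/w8.png

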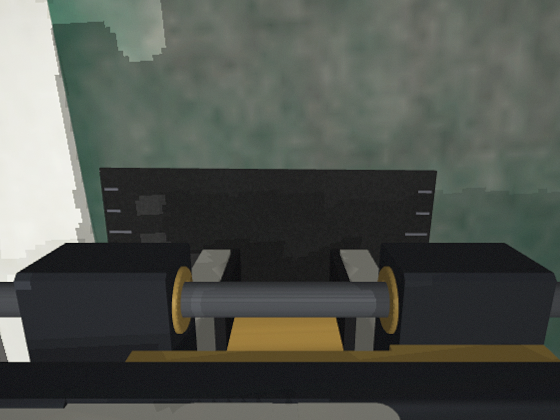

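The pin is now being pushed: its near end has gone from (220,385) to (195,360) in the crop, and the stripe has left the top in the wrist view, so it is rolling with almost no force. I'll continue the push.

Call:
jog_arm(commands=[[0.2, 3, 0, 0], [0.2, 4, 0, 0], [0.3, 4, 0, 0], [0.2, 4, 0, 0], [0.3, 4, 0, 0], [0.2, 4, 0, 0], [0.3, 4, 0, 0], [0.2, 4, 0, 0], [0.2, 3, 0, 0], [0.1, 2, 0, 0]])

```text
clock: 9.43
tool_pos: [0.4741, -0.1521, -0.022]
orientation: [-180.0, 0.0, -93.1]
force: [0.1, 0.6, -0.8]
opening: 0.04
```

```bash
python3 - <<'E'
from m import *
s=take("scene"); o=s["obs"];print(o["tool_pos"],o["force"])
c=s["image"][190:280,250:370];cv2.imwrite("pics/s9z.png",cv2.resize(c,None,fx=6.6,fy=6.6,interpolation=cv2.INTER_CUBIC)[:,:,::-1])
w=take("wrist"); cv2.imwrite("pics/w9.png",w["image"][:,:,::-1])
E
```

```text
[ 0.4740734  -0.15213377 -0.02195331] [ 0.07100717  0.55622717 -0.75850108]
```

View pics/s9z.png

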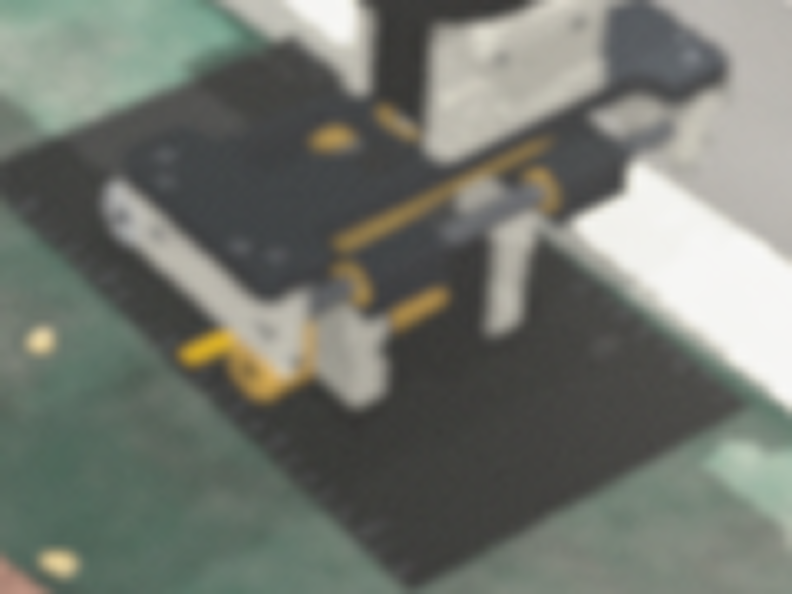

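View pics/w9.png

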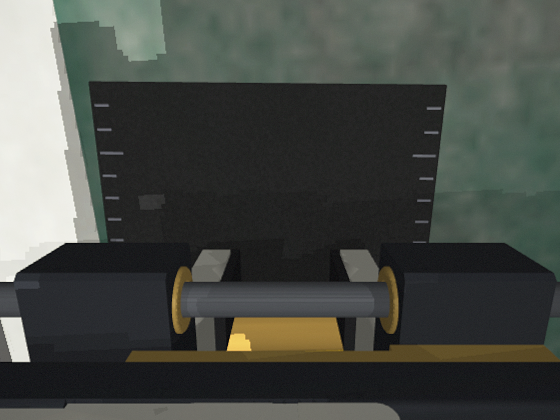

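```bash
python3 - <<'E'
from m import *
s=take("scene"); f=cam(s)[2]
print(onz(s,(250+255/6.6,190+375/6.6),.015), "ref initial", onz(s,(303,259),.015))
hsv=cv2.cvtColor(s["image"],cv2.COLOR_RGB2HSV);print(get_obs()["clock"])
c=s["image"][235:258,272:302];cv2.imwrite("pics/s10.png",cv2.resize(c,None,fx=20,fy=20,interpolation=cv2.INTER_CUBIC)[:,:,::-1])
E
```

```text
[ 0.41993966 -0.13150707  0.015     ] ref initial [ 0.41937722 -0.18008043  0.015     ]
9.5833
```

View pics/s10.png

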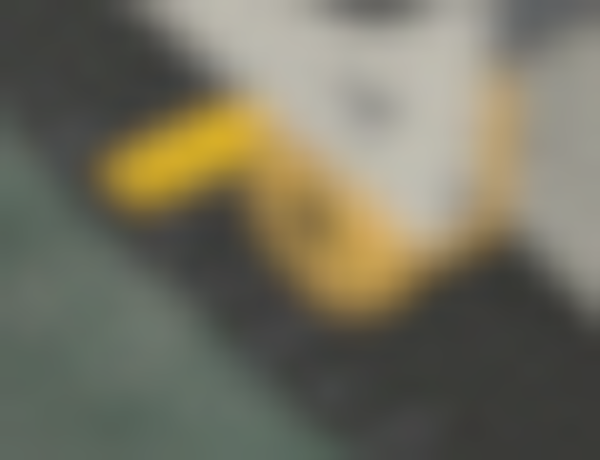

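The pin is near y = −0.131 and about 28 mm remain. I'll push 24 mm more, then back off to measure.

Call:
jog_arm(commands=[[0.2, 3, 0, 0], [0.2, 3, 0, 0], [0.2, 3, 0, 0], [0.2, 3, 0, 0], [0.1, 3, 0, 0], [0.2, 3, 0, 0], [0.1, 3, 0, 0], [0.1, 2, 0, 0], [0.1, 1, 0, 0], [0, 0, 0, 0]])

```text
clock: 10.42
tool_pos: [0.4755, -0.1283, -0.0219]
orientation: [-180.0, 0.0, -93.1]
force: [-0.4, -0.1, -0.1]
opening: 0.0401
```

Call:
jog_arm(commands=[[0, -3, 0, 0], [-1, -10, 0, 0], [-1, -15, 0, 0], [0, -15, 10, 0], [0, -15, 20, 0], [0, -10, 30, 0], [0, 0, 30, 0], [0, 0, 30, 0], [0, 0, 30, 0], [0, 0, 10, 0]])

```text
clock: 11.25
tool_pos: [0.4753, -0.1981, 0.1426]
orientation: [-179.7, -0.1, -93.1]
force: [0.5, -0.0, 1.4]
opening: 0.0397
```

```bash
python3 - <<'E'
from m import *
w=take("wrist"); print(w["obs"]["tool_pos"],w["obs"]["clock"]); cv2.imwrite("pics/w11.png",w["image"][:,:,::-1]); meas(w)
s=take("scene");c=s["image"][190:280,250:370];cv2.imwrite("pics/s11z.png",cv2.resize(c,None,fx=6.6,fy=6.6,interpolation=cv2.INTER_CUBIC)[:,:,::-1])
E
```

```text
[ 0.47528627 -0.19813719  0.14261556] 11.25
```

View pics/w11.png

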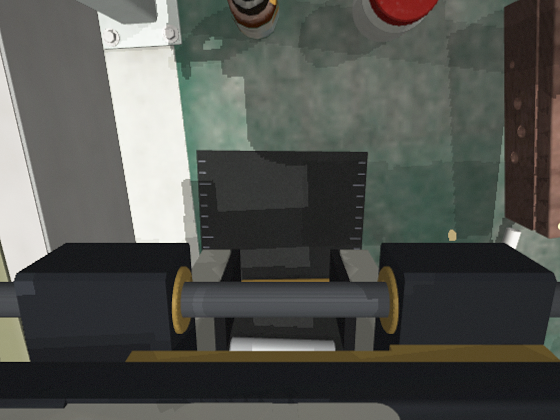

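View pics/s11z.png

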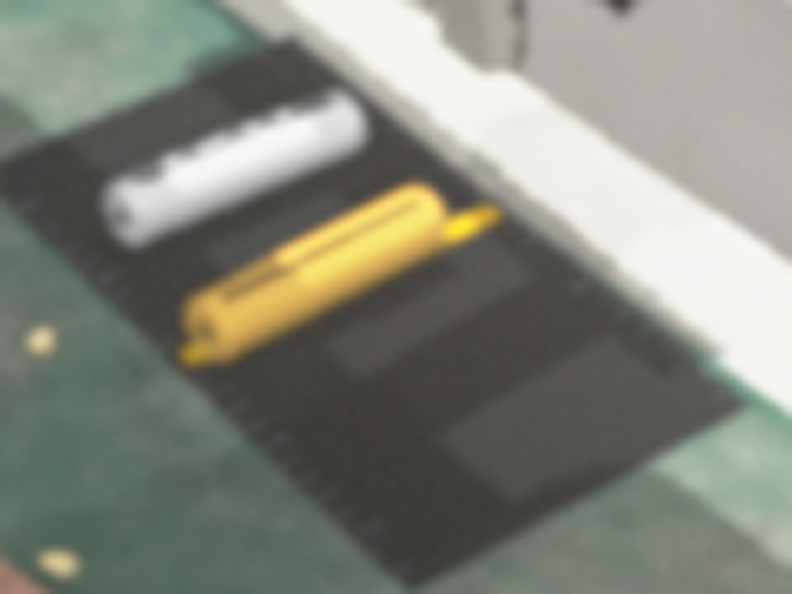

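The scene view shows the pin lying along the line with the stripe back near the top, so it rolled almost a full turn. I'll move to a wrist view of it with the line.

Call:
jog_arm(commands=[[0, 0, 10, 0], [0, 10, 15, 0], [0, 12, 15, 0], [0, 12, 15, 0], [0, 12, 15, 0], [0, 12, 15, 0], [0, 10, 10, 0], [0, 5, 5, 0], [0, 2, 0, 0], [0, 0, 0, 0]])

```text
clock: 12.18
tool_pos: [0.4731, -0.1213, 0.2373]
orientation: [179.9, 0.0, -93.1]
force: [0.6, 0.1, -0.9]
opening: 0.0403
```

```bash
python3 - <<'E'
from m import *
w=take("wrist"); print(w["obs"]["tool_pos"],w["obs"]["clock"]); cv2.imwrite("pics/w12.png",w["image"][:,:,::-1]); pickle.dump(w,open("w12.pkl","wb")); meas(w)
c=w["image"][100:260,190:370];cv2.imwrite("pics/w12z.png",cv2.resize(c,None,fx=3.7,fy=3.7,interpolation=cv2.INTER_CUBIC)[:,:,::-1])
E
```

```text
[ 0.47310548 -0.12130872  0.23727324] 12.1833
brass rect [275.  189.3] 120.1 21.6 ctr [ 0.4847 -0.1042  0.015 ] centroid [ 0.4775 -0.1043  0.015 ] yaw -2.04 len 0.1342
```

View pics/w12z.png

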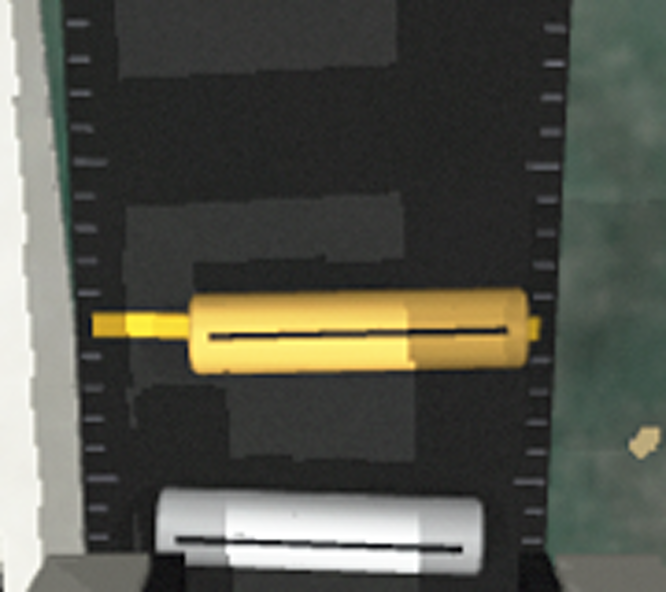

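```bash
python3 - <<'E'
from m import *
w=pickle.load(open("w12.pkl","rb")); im=w["image"]
hsv=cv2.cvtColor(im,cv2.COLOR_RGB2HSV); H,S,V=[hsv[...,i].astype(int) for i in range(3)]
m=(H>15)&(H<32)&(S>110)&(V>90); m=cv2.morphologyEx(m.astype(np.uint8),cv2.MORPH_CLOSE,np.ones((5,5)))
m[:,:180]=0;m[:150]=0;m[230:]=0
cols=np.arange(180,380); h=m[:,cols].sum(0); pc=cols[h>15]; lc=cols[(h>2)&(h<10)]
print("pin cols",pc.min(),pc.max(),"line cols",lc.min(),lc.max())
rows=np.arange(420)
def fit(cs):
    mid=[(m[:,c]*rows).sum()/m[:,c].sum() for c in cs]; return np.polyfit(cs,mid,1)
pf=fit(pc[4:-4])
mid=np.array([.4849,-.1034]);yaw=np.radians(-3.3);ex=np.array([np.cos(yaw),np.sin(yaw)]);ey=np.array([-ex[1],ex[0]])
# line left stub this view
L=[onz(w,(c,(m[:,c]*rows).sum()/m[:,c].sum()),.003)[:2] for c in lc if c<pc.min()-3]; print("line stub y in line frame", np.mean([(p-mid)@ey for p in L]).round(4), "far x",max((p-mid)@ex for p in L).round(4))
for z in(.015,.018):
    a,b=[onz(w,(c,np.polyval(pf,c)),z)[:2] for c in(pc.min(),pc.max())]
    c=(a+b)/2; print(z,"x,y in line frame",((c-mid)@ex).round(4),((c-mid)@ey).round(4),"yaw rel",np.degrees(np.arctan2((a-b)@ey,(a-b)@ex)).round(2))
E
```

```text
pin cols 241 331 line cols 215 335
line stub y in line frame -0.0005 far x 0.069
0.015 x,y in line frame -0.0124 -0.0012 yaw rel 1.49
0.018 x,y in line frame -0.0124 -0.0018 yaw rel 1.49
```

Wrist measurement: the pin is about 1–2 mm from the line's middle across it, −12 mm along it, and 1.5° off parallel. I'll clear the arm away for an independent check in the top and scene views.

Call:
jog_arm(commands=[[0, 0, 20, 0], [-5, 15, 20, 0], [-8, 30, 0, 0], [-8, 40, 0, 0], [-8, 40, 0, 0], [-8, 40, 0, 0], [-8, 40, 0, 0], [-8, 40, 0, 0], [-8, 40, 0, 0], [-8, 40, 0, 0]])

```text
clock: 13.07
tool_pos: [0.4035, 0.2046, 0.2773]
orientation: [180.0, -0.0, -93.1]
force: [1.9, 0.1, 0.3]
opening: 0.0402
```

Call:
jog_arm(commands=[[0, 30, 0, 0], [0, 20, 0, 0], [0, 10, 0, 0], [0, 0, 0, 0], [0, 0, 0, 0], [0, 0, 0, 0], [0, 0, 0, 0], [0, 0, 0, 0], [0, 0, 0, 0], [0, 0, 0, 0]])

```text
clock: 13.9
tool_pos: [0.4046, 0.2629, 0.2783]
orientation: [-180.0, 0.0, -93.2]
force: [1.1, 0.4, -0.2]
opening: 0.0398
```

```bash
python3 - <<'E'
from m import *
for n,(u,v) in dict(top=(225,150),scene=(240,180)).items():
    s=take(n); c=s["image"][v:v+100,u:u+(150 if n=="top" else 130)]
    cv2.imwrite(f"pics/{n}13.png",cv2.resize(c,None,fx=5,fy=5,interpolation=cv2.INTER_CUBIC)[:,:,::-1])
    print(n,s["obs"]["clock"],s["obs"]["tool_pos"])
    if n=="top": cv2.imwrite("pics/topfull13.png",s["image"][:,:,::-1])
E
```

```text
top 13.9 [0.40457405 0.26289432 0.27827323]
scene 13.95 [0.40452962 0.26303547 0.27823615]
```

View pics/top13.png

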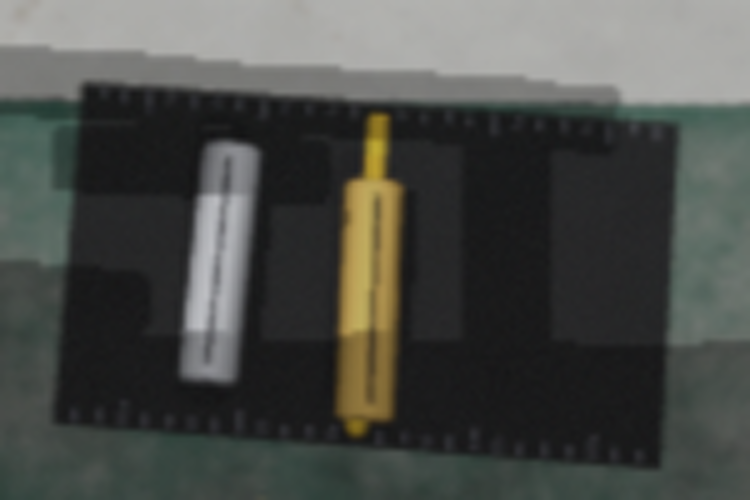

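View pics/topfull13.png

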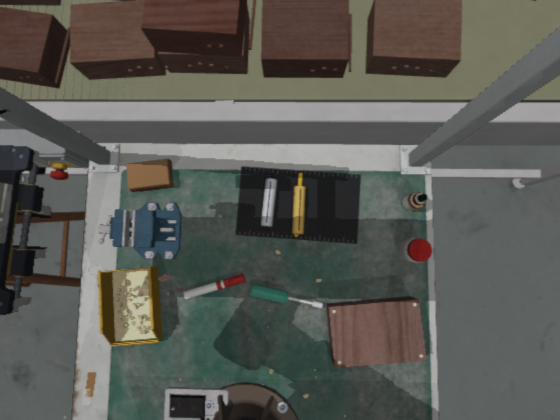

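Top view: the pin's axis runs from (374,180) to (366,420) in the crop, about 1.6 mm to the −y side of the line, which agrees with the wrist measurement. The silver pin, block and jar are at the same pixels as at the start. Handing in.

```bash
python3 -c "
from plant import close_job,get_obs
print(get_obs()['clock']); print(close_job())"
```

```text
14.0
the job is handed in; nothing more can be done
None
```

The brass pin now lies at rest along the yellow line, and I handed the job in at 14 s. I pushed its flank with both fingertips set 40 mm apart. It rolled about 75 mm, nearly a full turn, with wrist forces around 1 N or less. The stripe went out of sight and came back near the top, so it did roll; I did not photograph it underneath.

**Last checks:**
- **Wrist view:** the pin is 1–2 mm off the line across it, on the side it came from. It is about −12 mm along the line and 1.5° (0.026 rad) off parallel. All three are inside the limits.
- **Top view:** it agrees, at about 1.6 mm off. By eye, the silver pin, sanding block and jar are at the same pixels as at the start.
- **Arm:** it was well clear of everything at hand-in.

**What disagreed:** the real fingertips end about 32 mm above the reported TCP, although the text puts the TCP at the very end of the fingers. My first pass, at a reading of 9 mm, therefore went over the pin without touching it. I judged the true fingertip height from the scene and wrist views and pushed at a TCP reading of −22 mm.

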